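# Unclip the air-filter cover of the bench unit

### The job

Open the filter of the low bench unit by touch alone, lifting nothing: press its snap tab all the way in, then push the released cover along its rails until the filter opening is completely uncovered. Leave the cover lying flat on top of the unit; do not press the round power button, and leave the other things on the bench where they are.

Things in the scene. Friction and masses are not known exactly. Their poses are not given: they have to be found in the camera images.
- filter_unit: low cream box fixed on the bench, 215 (x) x 300 (y) x 45 mm high; origin on its underside at bench level, x -105 to +110 mm, y -150 to +150 mm, flat top (deck) at z = 45 mm. +y is the way the cover slides off. The filter opening in the deck (x -28 to +28, y -105 to -35 mm; filter 9 mm down) is covered at the start. Beyond y = 0 the deck is bare in the cover's way
- opening_end (a point): the +y end of the filter opening and of the rails, at deck height (unit x 0, y -35, z 45 mm). The two rails have inward lips, are 11.5 mm high, lie 35 to 48 mm either side of x = 0, from y -117 to -35 mm, and hold the cover down and guide it till it has left them
- filter_cover: loose grey plate, 80 (x) x 90 (y) x 6 mm, about 110 g; origin at the centre of its underside, axes as the unit's while seated. Seated: origin at unit x 0, y -65, z 45 mm, front edge at y -20, rear edge at y -110 mm, with 40 mm of free deck behind it. Slides at about 1 N. The opening is uncovered after 75 mm of travel; beyond about 160 mm the cover tips off the unit
- push_rib (a point): middle of the cover's rear face, 11 mm above its underside. A rib 60 mm long (x) and 10 mm thick (y) stands along the rear edge, flush with it, so the rear face is a wall 22 mm high. Push it towards the unit's +y from the free deck behind
- corner_a (a point): rear corner of the cover's underside at its (-40, -45) mm
- corner_b (a point): rear corner of the cover's underside at its (+40, -45) mm
- snap_tab (a joint): travel of the snap tab, straight down: 0 out, 9 mm fully in (as built 0; starts at 0 to 1.5 mm). About 3 N moves it; it has no return spring and stays where it is pressed. Out, its catch (a bar across the cover's way at unit y -18 to -10 mm, x up to +25 mm, 7 mm above the deck) blocks the cover; fully in, the catch lies 2 mm below the deck
- tab_pad (a point): centre of the top of the tab's ribbed thumb pad, 32 x 32 mm, beside the cover's way, at unit x -81, y -14 mm; moves with the tab: 14 mm above the deck when out, 5 mm above it when fully in
- power_button (a joint): travel of the round power button of the unit (18 mm across) in its grey housing; 0 out, 5 mm fully in; not to be pressed
- power_button_top (a point): top of the power button, near the far corner of the deck, at unit x -78, y +105 mm
- reagent_jar: brown glass jar with white cap, 38 mm across, 48 mm high, standing on the unit's deck beside the cover's way; origin at the centre of its underside
- slide_box: white box for slides, 30 x 82 x 36 mm high, on the bench in front of the unit; origin at the centre of its underside
- beaker: glass beaker, 70 mm across, 85 mm high; origin at the centre of its underside
- wash_bottle: white bottle, 64 mm across, 150 mm high; origin at the centre of its underside
- specimen_pot: clear pot with white cap, 50 mm across, 55 mm high; origin at the centre of its underside
- petri_dish: flat clear dish, 90 mm across, 16 mm high; origin at the centre of its underside
- marker: white marker pen, 120 x 14 x 14 mm, lying on the bench; origin at the centre of its underside
Not all that is in view belongs to the job. What is shaped like the filter_cover but black or red is not meant.

How it is judged:
By the outcome, as a careful person would: the job done as asked, in the order asked, and still so for the second after the job is handed in, with the robot touching nothing.
It also fails if it takes over 40 s, if anything falls off the work surface, if the arm or the gripper's body presses on something with over 40 N, if the wrist force passes 120 N, or if a joint passes its speed limit or range.

### The arm

A 6-joint arm with a two-finger parallel gripper is mounted at the origin on the work surface. World frame = base frame: x ahead of the robot, y to its left, z up, the work surface at z = 0. Lengths are in m, angles in degrees, forces in N, time in s.
With the tool pointing down it reaches from about 0.3 to 0.75 m from the base axis. Payload 8.5 kg.
Tool frame: the origin (TCP) lies between the finger pads; the fingertips stand env.finger_overhang ahead of it and the grasp point (between the pads) lies 2 mm behind it (env.finger_overhang is the distance from the TCP to the fingertips, in m); z points along the fingers, y is the line along which they close (so a half turn about z gives the same grasp; the last joint's range is limited). The gripper opens to 85 mm and grips with 20 to 120 N. Pads are 22 mm wide; open, the fingers measure 114 mm over their backs; the gripper's body (76 mm by 85 mm) begins 54 mm behind the grasp point. The pads swing forward as they close: fully open they stand 13 mm farther back than shut.
Start: joints at [-79.544, 21.807, 74.336, -0, 83.858, -12.336], TCP at [0.213, -0.507, 0.248] pointing down, gripper open.
Joint ranges: [-178.18, 178.18], [-50.72, 133.34], [12.68, 142.11], [-81.47, 261.47], [9.98, 163.14], [-165.26, 165.26]. Speed limits (degrees/s): [136.94, 136.94, 180, 180, 180, 180].

### API

Orientations are given as a 3x3 rotation matrix whose columns are the frame's x, y, z axes.
In Python, from rig import env gives the robot as it stands. The module is installed in compiled form; this text tells all that it offers.
- The arm moves only by the tool jog_arm, never from a script. Its arguments are lists of equal length, an entry for each row: "hand": the finger opening in m, from 0 to 0.0854; "travel": the shift along the world's x, y, z in m, a list of three; "yaw": the turn about the world's z in rad. A call has exactly 5 rows; each row shifts and turns the commanded pose from where the row before left it; what a row does not reach is not made up. A row lasts 1/8 s, in which the tool goes at most 62.5 mm and 10.7 degrees, less where a joint would pass 70% of its speed; a pose out of reach is approached as far as the arm can. A call is refused whole if a number of a shift passes 0.0625 or a number of a turn 0.188, either way. A call with a gripper value outside its range is refused whole. The fingers move at their own pace and stop on an object; "grip_force" is the grip in N (left out, the last holds). Time passes only in rows, so rows that do not move let the fingers close, or fill a call up. It gives the time, the measured TCP pose, the force, the opening and the grip force at its end, in the units of the state.
- env.observe(): the state, without advancing time (a new reading comes with each control period).
- env.get_image(name): name is "side" or "top"; returns the picture (480x640x3 uint8, red, green, blue); there is no depth.
- env.calibration(name): a dict with "fx", "fy", "cx", "cy" (pixels), "k1" (the pictures are not rectified: a ray, as slopes to the right and down, at radius r is drawn at 1 + k1 r^2 times it, then the intrinsics apply), "position" and "rotation" of the camera in the world. Camera axes: x right, y down, z forward; pixel columns grow to the right and rows downward; lengths in m; the calibration is good to about 2 mm. A picture is of the moment at which its call begins. calibration takes no time and is no camera call.
- env.close_job(): hands the job in; it is judged then, once.
The state is a dict: "time_s": time; "q": joint angles; "qvel": joint speeds; "joint_efforts": joint torques, N m; "position": TCP position; "tool_rot": TCP orientation; "ft_force": force on the tool from outside, world axes, zero at the start; "wrist_torque": the same for the moment, N m; "grip_width": finger opening in m; "gripper_force": force on a finger pad.
Only numpy, scipy, OpenCV 4.12 (cv2) and the standard library are available. Lean on these libraries where they do the work, as an engineer would, in place of code of your own. Each camera call takes 0.05 s, during which the arm holds its last target. There are 200 camera calls.

## Working session

There is one attempt and no reset: what is moved stays moved. The work goes in short steps, Python scripts to look and compute and a tool call to move; the robot and the scene stay as the last step left them, time stands still between calls to the robot, and variables do not carry over. Pictures are saved under pics/ and viewed, at most 10 in all, crops included, and the job is handed in when it is done.

Besides the shell and the picture viewer there is one more tool, called after "Emit:" as a command line: name --pt "numbers of a row" for each row, then --argument value for the rest. jog_arm: Moves the arm, as the interface text tells. Its arguments: {"type":"object","properties":{"hand":{"type":"array"},"travel":{"type":"array"},"yaw":{"type":"array"},"grip_force":{"type":"number"}},"required":["hand","travel","yaw"]}

```bash
mkdir -p pics; python3 - <<'E'
from rig import env
import cv2
for n in("top","side"):
    cv2.imwrite(f"pics/{n}0.png",env.get_image(n)[:,:,::-1]); print(env.calibration(n))
print(env.finger_overhang, env.observe())
E
```

```text
{'fx': 616.1119905009141, 'fy': 616.1119905009141, 'cx': 331.2925507644765, 'cy': 233.10130961028946, 'k1': -0.07901762240566157, 'position': array([0.53334296, 0.0130316 , 1.29013557]), 'rotation': array([[-0.01352179, -0.9992108 ,  0.03734876],
       [-0.99988343,  0.01324713, -0.00759184],
       [ 0.00709108, -0.03744706, -0.99927345]])}
{'fx': 518.5707215453479, 'fy': 518.5707215453479, 'cx': 320.38868614039217, 'cy': 243.08307488062982, 'k1': 0.02924143605034363, 'position': array([0.45851278, 0.80154449, 0.81215162]), 'rotation': array([[-0.98787376, -0.10083021,  0.11806232],
       [-0.15501492,  0.68319267, -0.71359523],
       [-0.00870735, -0.72324342, -0.69053829]])}
0.017 {'time_s': 0.1, 'q': array([-7.95427115e+01,  2.18374974e+01,  7.43797356e+01, -1.21374411e-03,
        8.38606929e+01, -1.23374269e+01]), 'qvel': array([-0.07722757, -0.16971371, -0.18807247, -0.10605039,  0.06656803,
       -0.032072  ]), 'joint_efforts': array([ 4.19778546e-03, -4.49222839e+01, -2.31656313e+01, -1.15462012e-04,
        3.63921979e-03,  7.66341572e-06]), 'position': array([ 0.21301803, -0.50679726,  0.24777405]), 'tool_rot': array([[ 9.21898042e-01,  3.87432482e-01, -2.67567448e-04],
       [ 3.87432480e-01, -9.21897117e-01,  1.33365073e-03],
       [ 2.70029955e-04, -1.33315432e-03, -9.99999075e-01]]), 'ft_force': array([-0.12521601, -0.17662551,  0.60707065]), 'wrist_torque': array([0.01806787, 0.03855764, 0.007204  ]), 'gripper_force': 0.0, 'grip_width': 0.08507750608995121}
```

View pics/top0.png

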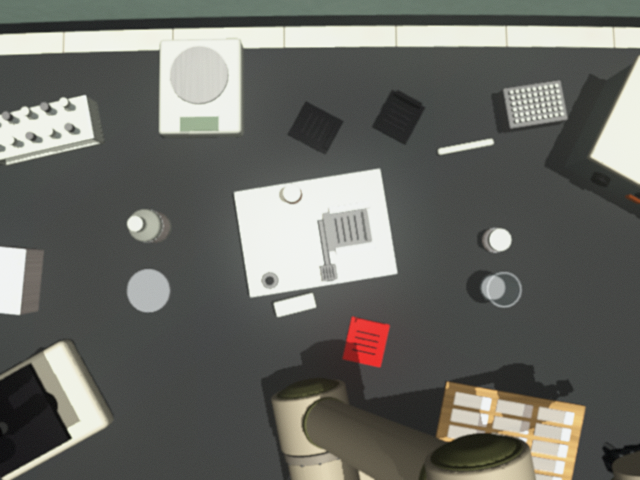

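View pics/side0.png

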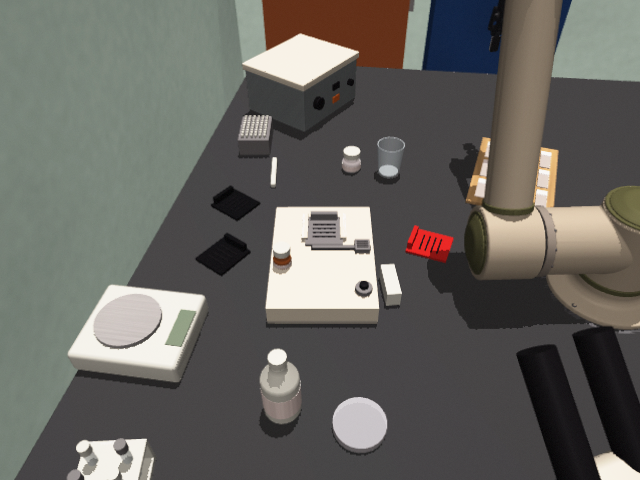

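Top view: the unit's deck corners are near (235,191), (380,169), (397,273) and (249,297). The candidates for the cover:
- The grey ribbed plate at (349,228), seated on the unit. By the description, this is the one.
- Black look-alikes at (316,127) and (399,116), and a red one at (367,342). These are not meant.

The tab pad is near (328,272), the power button at (270,281) and the jar at (291,193). I'll check the choice in a close crop.

```bash
python3 - <<'E'
import cv2
a=cv2.imread("pics/top0.png")[160:305,225:405]
cv2.imwrite("pics/c1.png",cv2.resize(a,None,fx=4,fy=4,interpolation=cv2.INTER_CUBIC))
a=cv2.imread("pics/side0.png")[200:325,260:400]
cv2.imwrite("pics/c2.png",cv2.resize(a,None,fx=4.5,fy=4.5,interpolation=cv2.INTER_CUBIC))
E
```

```text
(no output)
```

View pics/c1.png

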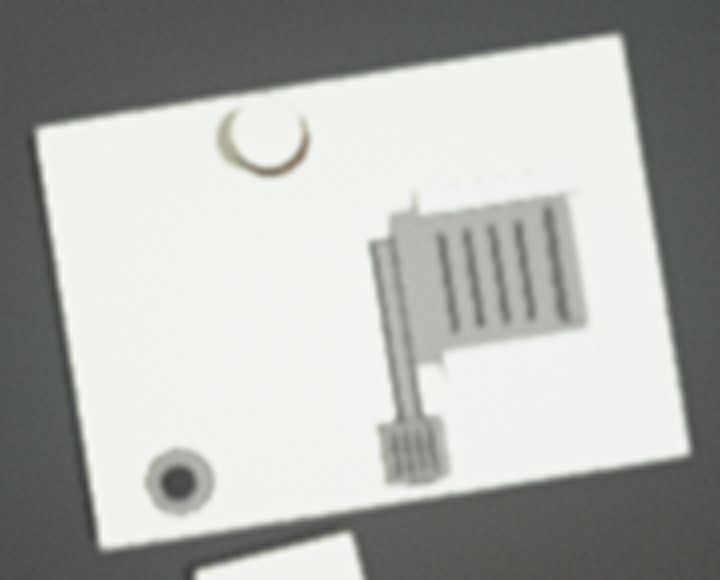

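View pics/c2.png

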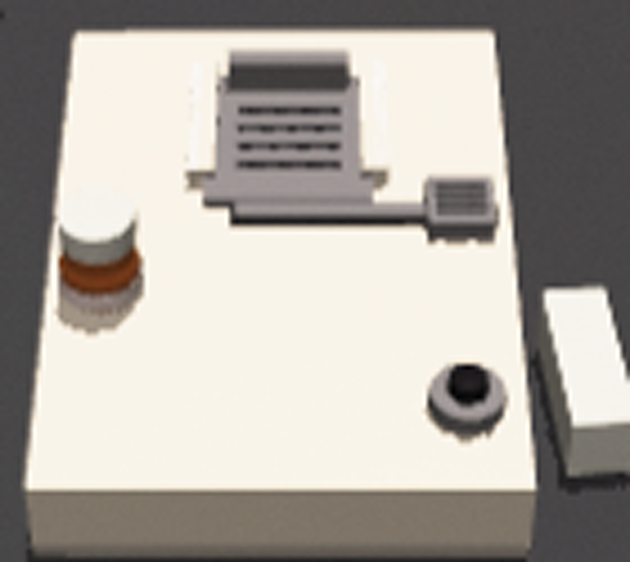

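The crops confirm it. The grey plate sits between the cream rails with its rib at the rear (right end in the top view, far end in the side view). The catch bar crosses its front, and the ribbed thumb pad is at about (328,272) in the top picture. The power button and the jar are clearly separate from it. Next I fit the unit pose from the deck corners in both views.

```bash
cat >h.py <<'E'
import numpy as np
from rig import env
from scipy.optimize import least_squares
def proj(c,P):
    p=(np.asarray(P)-c["position"])@c["rotation"]; s=p[:,:2]/p[:,2:]
    s=s*(1+c["k1"]*(s**2).sum(1,keepdims=True))
    return s*[c["fx"],c["fy"]]+[c["cx"],c["cy"]]
def uw(t,U):
    x,y,a=t; c,s=np.cos(a),np.sin(a); U=np.atleast_2d(U)
    return np.c_[x+c*U[:,0]-s*U[:,1],y+s*U[:,0]+c*U[:,1],U[:,2]]
E
python3 - <<'E'
from h import *
C={n:env.calibration(n) for n in("top","side")}
K=np.array([[110,150,45],[110,-150,45],[-105,-150,45],[-105,150,45]])/1e3
T=(np.array([[36,127],[622,35],[691,456],[100,549]])+.5)/4-.5+[225,160]
S=(np.array([[25,490],[75,31],[494,31],[537,490]])+.5)/4.5-.5+[260,200]
f={"top":lambda t:proj(C["top"],uw(t,K))-T,"side":lambda t:proj(C["side"],uw(t,K))-S}
for n,g in (("top",f["top"]),("side",f["side"]),("both",lambda t:np.r_[f["top"](t),f["side"](t)])):
    r=least_squares(lambda t:g(t).ravel(),[.5,0,.15]); print(n,r.x,np.degrees(r.x[2]),g(r.x).round(1).tolist())
t=r.x
P={"pad0":[-81,-14,59],"pad1":[-81,-14,50],"rib":[0,-110,56],"beh":[0,-128,56],"btn":[-78,105,45],"end":[0,-35,45],"behfar":[0,-145,56]}
for k,v in P.items():
    w=uw(t,np.array(v)/1e3); print(k,w.round(4)[0],[proj(C[n],w).round(1)[0].tolist() for n in C])
E
```

```text
top [0.57928203 0.03571583 0.14312901] 8.200688030699027 [[0.4, 0.2], [-0.2, 0.4], [-0.6, -0.3], [0.4, -0.3]]
side [0.57853888 0.03607673 0.1473053 ] 8.439971941195791 [[0.1, -0.3], [0.0, 0.4], [-0.0, 0.2], [-0.1, -0.1]]
both [0.57890593 0.03581747 0.1450746 ] 8.312162229139954 [[0.3, 0.6], [-0.4, 0.4], [-0.6, -0.3], [0.5, 0.0], [-0.3, -0.5], [0.0, 0.2], [-0.0, 0.2], [-0.4, -0.2]]
pad0 [0.5008 0.0103 0.059 ] [[328.5, 272.5], [362.0, 243.0]]
pad1 [0.5008 0.0103 0.05  ] [[328.5, 272.4], [361.8, 246.1]]
rib [ 0.5948 -0.073   0.056 ] [[369.4, 225.0], [323.7, 214.4]]
beh [ 0.5974 -0.0908  0.056 ] [[378.2, 223.5], [323.8, 209.2]]
btn [0.4865 0.1284 0.045 ] [[270.0, 280.1], [363.0, 290.3]]
end [0.584  0.0012 0.045 ] [[332.4, 231.1], [323.6, 240.9]]
behfar [ 0.5999 -0.1077  0.056 ] [[386.6, 222.2], [323.8, 204.4]]
```

The fit holds to about 0.5 px, and the predicted pad pixel (328.5, 272.5) matches the picture. The unit's yaw is 8.3°. I'll shut the fingers and move above the pad, turning +75.5° on the way so the fingers lie along unit x.

Emit:
jog_arm --hand '[0,0,0,0,0]' --pt "0.0192 0.0345 0" --pt "0.0192 0.0345 0" --pt "0.0192 0.0345 0" --pt "0.0192 0.0345 0" --pt "0.0192 0.0345 0" --yaw '[0.0878,0.0878,0.0878,0.0878,0.0878]' --grip_force 60

```text
time_s: 0.72
position: [0.3095, -0.3332, 0.2481]
tool_rot: [[0.668, 0.744, -0.0], [0.744, -0.668, 0.001], [0.0, -0.0, -1.0]]
ft_force: [0.3, -0.3, -0.1]
grip_width: -0.0001
gripper_force: 0.0
```

Emit:
jog_arm --hand '[0,0,0,0,0]' --pt "0.0192 0.0345 0" --pt "0.0192 0.0345 0" --pt "0.0192 0.0345 0" --pt "0.0192 0.0345 0" --pt "0.0192 0.0345 0" --yaw '[0.0878,0.0878,0.0878,0.0878,0.0878]'

```text
time_s: 1.35
position: [0.4054, -0.1608, 0.2482]
tool_rot: [[0.288, 0.958, -0.0], [0.958, -0.288, 0.0], [0.0, -0.0, -1.0]]
ft_force: [0.4, -0.3, 0.1]
grip_width: -0.0001
gripper_force: 0.0
```

Emit:
jog_arm --hand '[0,0,0,0,0]' --pt "0.0192 0.0345 -0.02" --pt "0.0192 0.0345 -0.02" --pt "0.0192 0.0345 -0.02" --pt "0.0192 0.0345 -0.02" --pt "0.0192 0.0345 -0.02" --yaw '[0.0878,0.0878,0.0878,0.0878,0.0878]'

```text
time_s: 1.98
position: [0.5015, 0.0117, 0.1475]
tool_rot: [[-0.146, 0.989, -0.0], [0.989, 0.146, 0.0], [0.0, -0.0, -1.0]]
ft_force: [-0.3, 0.2, -0.0]
grip_width: -0.0
gripper_force: 0.0
```

Tracking is accurate. I'm centring over the pad and coming down to just above it.

Emit:
jog_arm --hand '[0,0,0,0,0]' --pt "-0.0005 -0.0015 -0.015" --pt "0 0 -0.02" --pt "0 0 -0.02" --pt "0 0 -0.01" --pt "0 0 0" --yaw '[0,0,0,0,0]'

```text
time_s: 2.6
position: [0.5004, 0.009, 0.083]
tool_rot: [[-0.143, 0.99, -0.001], [0.99, 0.143, 0.0], [0.0, -0.001, -1.0]]
ft_force: [1.0, 0.0, -0.1]
grip_width: -0.0001
gripper_force: 0.0
```

Emit:
jog_arm --hand '[0,0,0,0,0]' --pt "0 0 -0.002" --pt "0 0 -0.002" --pt "0 0 -0.002" --pt "0 0 -0.002" --pt "0 0 0" --yaw '[0,0,0,0,0]'

```text
time_s: 3.22
position: [0.5005, 0.009, 0.0752]
tool_rot: [[-0.144, 0.99, -0.0], [0.99, 0.144, 0.0], [0.0, -0.0, -1.0]]
ft_force: [-0.7, -0.8, 0.6]
grip_width: -0.0001
gripper_force: 0.0
```

Emit:
jog_arm --hand '[0,0,0,0,0]' --pt "0 0.001 -0.001" --pt "0 0 -0.001" --pt "0 0 -0.001" --pt "0 0 -0.001" --pt "0 0 0" --yaw '[0,0,0,0,0]'

```text
time_s: 3.85
position: [0.5007, 0.0099, 0.0713]
tool_rot: [[-0.143, 0.99, 0.0], [0.99, 0.143, -0.0], [-0.0, 0.0, -1.0]]
ft_force: [0.2, -1.4, 1.8]
grip_width: 0.0002
gripper_force: 0.8
```

Emit:
jog_arm --hand '[0,0,0,0,0]' --pt "0 0 -0.001" --pt "0 0 -0.001" --pt "0 0 -0.001" --pt "0 0 -0.001" --pt "0 0 0" --yaw '[0,0,0,0,0]'

```text
time_s: 4.47
position: [0.5006, 0.01, 0.0672]
tool_rot: [[-0.143, 0.99, 0.0], [0.99, 0.143, 0.0], [0.0, 0.0, -1.0]]
ft_force: [0.4, 0.2, 1.8]
grip_width: 0.0001
gripper_force: 0.7
```

Emit:
jog_arm --hand '[0,0,0,0,0]' --pt "0 0 -0.0005" --pt "0 0 -0.0005" --pt "0 0 0" --pt "0 0 0" --pt "0 0 0" --yaw '[0,0,0,0,0]'

```text
time_s: 5.1
position: [0.5005, 0.01, 0.0668]
tool_rot: [[-0.144, 0.99, 0.0], [0.99, 0.144, -0.0], [-0.0, 0.0, -1.0]]
ft_force: [-1.4, -0.9, 8.7]
grip_width: -0.0
gripper_force: 4.2
```

Emit:
jog_arm --hand '[0,0,0,0,0]' --pt "0 0 -0.0005" --pt "0 0 -0.0005" --pt "0 0 0" --pt "0 0 0" --pt "0 0 0" --yaw '[0,0,0,0,0]'

```text
time_s: 5.72
position: [0.5005, 0.0099, 0.0665]
tool_rot: [[-0.144, 0.99, 0.001], [0.99, 0.144, -0.0], [-0.001, 0.001, -1.0]]
ft_force: [-4.7, -1.9, 17.7]
grip_width: -0.0001
gripper_force: 8.7
```

The tab stopped at tip height ≈ 49.5 mm, which is its fully-in height of 50 mm, and the force rose to 18 N. I'm lifting off and going over to the free deck behind the cover.

Emit:
jog_arm --hand '[0,0,0,0,0]' --pt "0 0 0.02" --pt "0 0 0.04" --pt "0.018 -0.02 0" --pt "0.03 -0.034 0" --pt "0.03 -0.034 0" --yaw '[0,0,0,0,0]'

```text
time_s: 6.35
position: [0.579, -0.0786, 0.1251]
tool_rot: [[-0.144, 0.99, -0.001], [0.99, 0.144, 0.001], [0.001, -0.001, -1.0]]
ft_force: [0.0, 1.5, 0.1]
grip_width: -0.0001
gripper_force: 0.0
```

Emit:
jog_arm --hand '[0,0,0,0,0]' --pt "0.02 -0.021 0" --pt "0 0 0" --pt "0 0 -0.02" --pt "0 0 -0.012" --pt "0 0 0" --yaw '[0,0,0,0,0]'

```text
time_s: 6.98
position: [0.5978, -0.0983, 0.0925]
tool_rot: [[-0.144, 0.99, -0.002], [0.99, 0.144, 0.001], [0.001, -0.002, -1.0]]
ft_force: [-0.4, -1.1, 0.9]
grip_width: -0.0001
gripper_force: 0.0
```

```bash
python3 - <<'E'
from h import *
import cv2
for n,s in(("top",np.s_[160:305,225:405]),("side",np.s_[190:325,250:410])):
    a=env.get_image(n)[s][:,:,::-1]
    cv2.imwrite(f"pics/{n}1.png",cv2.resize(a,None,fx=4,fy=4,interpolation=cv2.INTER_CUBIC))
E
```

```text
(no output)
```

View pics/side1.png

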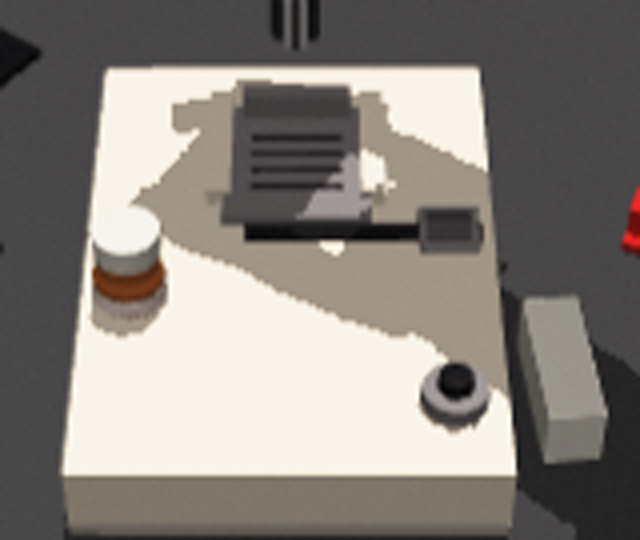

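The side view shows the pad sunk level with the deck surround at crop (447,230) and the catch bar down in its dark slot at (330,232). The closed fingertips at (297,25) are centred behind the rib. I'm going down behind the cover.

Emit:
jog_arm --hand '[0,0,0,0,0]' --pt "0 0 -0.01" --pt "0 0 -0.01" --pt "0 0 -0.004" --pt "0 0 0" --pt "0 0 0" --yaw '[0,0,0,0,0]'

```text
time_s: 7.7
position: [0.5987, -0.0991, 0.0695]
tool_rot: [[-0.143, 0.99, 0.0], [0.99, 0.143, -0.0], [-0.0, 0.0, -1.0]]
ft_force: [0.7, 0.5, 0.1]
grip_width: -0.0001
gripper_force: 0.0
```

Emit:
jog_arm --hand '[0,0,0,0,0]' --pt "-0.00058 0.00396 0" --pt "-0.00058 0.00396 0" --pt "-0.00058 0.00396 0" --pt "-0.00058 0.00396 0" --pt "-0.00058 0.00396 0" --yaw '[0,0,0,0,0]'

```text
time_s: 8.32
position: [0.5957, -0.079, 0.0694]
tool_rot: [[-0.144, 0.99, 0.0], [0.99, 0.144, -0.0], [-0.0, 0.0, -1.0]]
ft_force: [-0.6, -0.1, 0.2]
grip_width: -0.0
gripper_force: 0.4
```

Emit:
jog_arm --hand '[0,0,0,0,0]' --pt "-0.0007 0.005 0" --pt "-0.0007 0.005 0" --pt "-0.0007 0.005 0" --pt "-0.0007 0.005 0" --pt "-0.0007 0.005 0" --yaw '[0,0,0,0,0]'

```text
time_s: 8.95
position: [0.5921, -0.0539, 0.0694]
tool_rot: [[-0.144, 0.99, 0.0], [0.99, 0.144, -0.0], [-0.0, 0.0, -1.0]]
ft_force: [0.6, -2.2, 0.1]
grip_width: 0.0003
gripper_force: 0.6
```

Emit:
jog_arm --hand '[0,0,0,0,0]' --pt "-0.0007 0.005 0" --pt "-0.0007 0.005 0" --pt "-0.0007 0.005 0" --pt "-0.0007 0.005 0" --pt "-0.0007 0.005 0" --yaw '[0,0,0,0,0]'

```text
time_s: 9.57
position: [0.5887, -0.0289, 0.0694]
tool_rot: [[-0.144, 0.99, 0.0], [0.99, 0.144, -0.0], [-0.0, 0.0, -1.0]]
ft_force: [-0.5, -1.1, 1.3]
grip_width: 0.0
gripper_force: 0.8
```

```bash
python3 - <<'E'
from h import *
import cv2
a=env.get_image("side")[190:325,250:410][:,:,::-1]
cv2.imwrite("pics/s2.png",cv2.resize(a,None,fx=4,fy=4,interpolation=cv2.INTER_CUBIC))
E
```

```text
(no output)
```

View pics/s2.png

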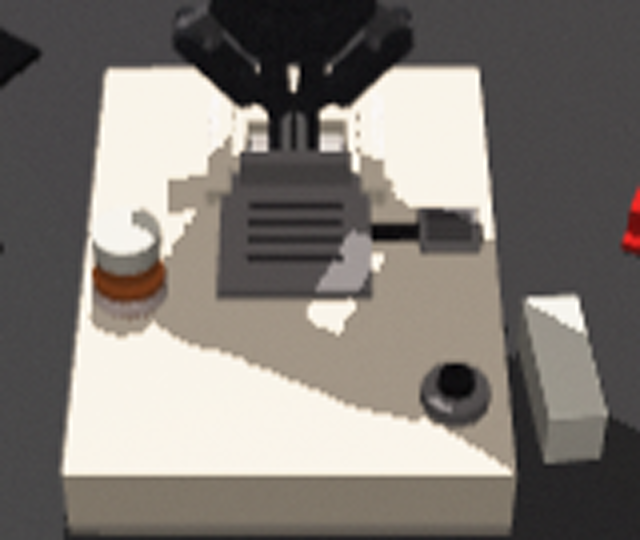

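The cover is sliding straight, its front edge at crop (295,297), and it clears the jar at (127,255). I have about 27 mm left to push.

Emit:
jog_arm --hand '[0,0,0,0,0]' --pt "-0.0009 0.006 0" --pt "-0.0009 0.006 0" --pt "-0.0009 0.006 0" --pt "-0.0009 0.006 0" --pt "-0.0006 0.004 0" --yaw '[0,0,0,0,0]'

```text
time_s: 10.25
position: [0.5843, -0.0008, 0.0693]
tool_rot: [[-0.144, 0.99, -0.0], [0.99, 0.144, 0.0], [0.0, -0.0, -1.0]]
ft_force: [0.6, -1.7, 0.4]
grip_width: -0.0002
gripper_force: 0.6
```

Emit:
jog_arm --hand '[0,0,0,0,0]' --pt "0 0 0" --pt "0.0015 -0.01 0" --pt "0.003 -0.02 0" --pt "0 0 0.03" --pt "0 0 0.05" --yaw '[0,0,0,0,0]'

```text
time_s: 10.88
position: [0.5884, -0.033, 0.1489]
tool_rot: [[-0.142, 0.99, -0.004], [0.99, 0.142, 0.001], [0.001, -0.004, -1.0]]
ft_force: [-0.5, -0.8, 0.5]
grip_width: -0.0002
gripper_force: 0.0
```

Emit:
jog_arm --hand '[0,0,0,0,0]' --pt "0 -0.06 0.02" --pt "0 -0.06 0" --pt "0 -0.06 0" --pt "0 -0.06 0" --pt "0 0 0" --yaw '[0,0,0,0,0]'

```text
time_s: 11.5
position: [0.5877, -0.2763, 0.1683]
tool_rot: [[-0.137, 0.991, -0.0], [0.991, 0.137, -0.001], [-0.001, -0.0, -1.0]]
ft_force: [-0.3, 1.6, 0.1]
grip_width: -0.0001
gripper_force: 0.0
```

```bash
python3 - <<'E'
from h import *
import cv2
for n,s in(("top",np.s_[160:305,225:405]),("side",np.s_[190:325,250:410])):
    a=env.get_image(n)[s][:,:,::-1]
    cv2.imwrite(f"pics/{n}3.png",cv2.resize(a,None,fx=4,fy=4,interpolation=cv2.INTER_CUBIC))
t=[.5789,.0358,.14507]
for n,o in(("top",[225,160]),("side",[250,190])):
    print(n,((proj(env.calibration(n),uw(t,np.array([[0,-35,45],[-40,-35,45],[40,-35,45],[28,-35,45],[0,-30,67],[30,-30,67],[0,60,51]])/1e3))-o)*4).round().tolist())
E
```

```text
top [[430.0, 284.0], [442.0, 362.0], [417.0, 206.0], [421.0, 230.0], [420.0, 284.0], [411.0, 225.0], [243.0, 314.0]]
side [[294.0, 204.0], [369.0, 204.0], [220.0, 204.0], [242.0, 204.0], [294.0, 180.0], [237.0, 180.0], [293.0, 325.0]]
```

View pics/top3.png

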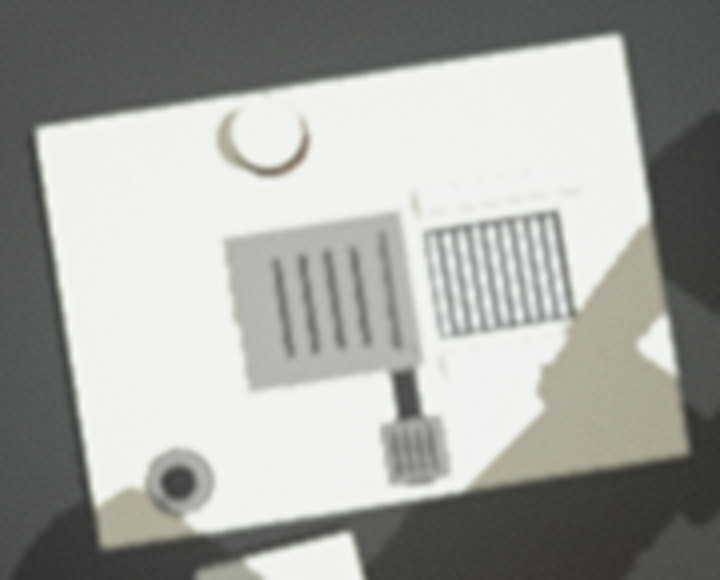

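View pics/side3.png

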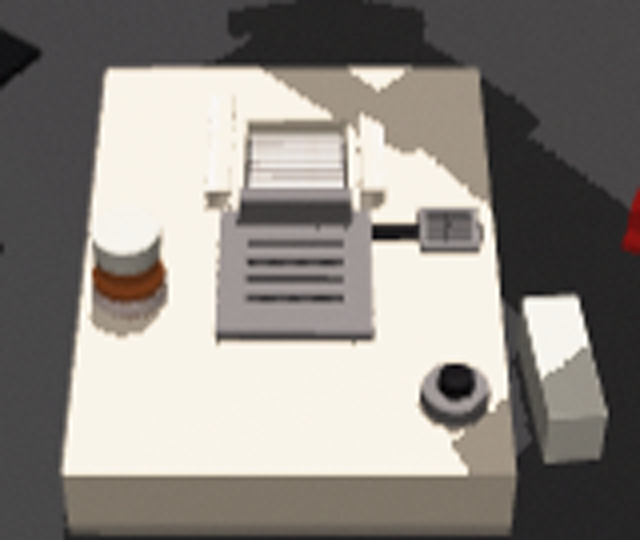

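The opening is fully uncovered. In the top view the filter grid ends at crop x≈440, with about 20 crop px (≈10 mm) of bare deck before the cover's rear edge at ≈412. The cover lies flat and square, the jar, button and slide box are unmoved, and the robot is clear.

```bash
python3 -c "
from rig import env
print(env.close_job())"
```

```text
the job is handed in; nothing more can be done
None
```

The job is handed in: I pressed the snap tab fully in, then slid the cover about 85 mm, so the filter opening is completely uncovered; the cover lies flat on the unit, and the power button and the other things on the bench were not touched.

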